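Empty the used-vial tray

ROBOT

A 6-joint arm with a two-finger parallel gripper is mounted at the origin on a cart in front of the work surface, level with it; the furniture and walls round the work are solid. World frame = base frame: x ahead of the robot, y to its left, z up, the work surface at z = 0. Lengths are in mm, angles in rad, forces in N, time in s.
With the tool pointing down it reaches from about 350 to 800 mm from the base axis. Payload 7.3 kg.
Tool frame: the origin (TCP) lies at the very end of the fingers, on their centre line; the grasp point (between the pads) lies 19 mm behind it; z points along the fingers, y is the line along which they close (so a half turn about z gives the same grasp; the last joint's range is limited). The gripper opens to 85 mm and grips with 20 to 120 N. Pads are 22 mm wide; open, the fingers measure 114 mm over their backs; the gripper's body (76 mm by 85 mm) begins 54 mm behind the grasp point. The pads swing forward as they close: fully open they stand 13 mm farther back than shut.
Start: joints at [-1.466, 0.342, 1.524, -0, 1.275, -0.146], TCP at [130.316, -508.589, 231.322] pointing down, gripper open.
Joint ranges: [-2.53, 2.53], [-0.77, 2.02], [0.04, 2.7], [-1, 4.14], [0.28, 2.66], [-3.11, 3.11]. Speed limits (rad/s): [2.57, 2.57, 3.14, 3.14, 3.14, 3.14].

INTERFACE

Orientations are given as a unit quaternion [w, x, y, z].
In Python, from bench import * gives the robot as it stands.
- The arm moves only by the tool arm_command, never from a script. Its argument "rows" is a list of rows, each an object of numbers: "tx", "ty", "tz": the shift along the tool's x, y, z normalised to -1 to 1, where 1 is 10 cm; "twist": the turn about the tool's z normalised to -1 to 1, where 1 is 0.5 rad; "claw": the opening, from 0 (shut) to 1 (fully open). A call has 1 to 10 rows; each row shifts and turns the commanded pose from where the row before left it, along the tool's axes as they then stand; what a row does not reach is not made up. A row lasts 1/12 s, in which the tool goes at most 41.7 mm and 7.16 degrees, less where a joint would pass 70% of its speed; a pose out of reach is approached as far as the arm can. A call with a number of a shift or a turn outside -1 to 1 is refused whole. A call with a gripper value outside its range is refused whole. The fingers move at their own pace and stop on an object; "squeeze" is the grip in N (left out, the last holds). Time passes only in rows, so rows that do not move let the fingers close. It gives the time, the measured TCP pose, the force, the opening and the grip force at its end, in the units of the state.
- sense(): the state, without advancing time (a new reading comes with each control period).
- read_camera(name): name is "side" or "top" or "wrist"; returns a dict with "frame" (400x640x3 uint8, red, green, blue), "camera_matrix" (3x3 intrinsics, pixels), "rvec" (rotation vector, rad) and "tvec" (3), from world to camera coordinates, as OpenCV has them; the wrist camera has in their place "tool_from_camera" (4x4, takes a point from camera to tool coordinates, whose origin is the TCP and whose axes are the flange's). Camera axes: x right, y down, z forward; pixel columns grow to the right and rows downward; lengths in mm; the calibration is good to about 2 mm. A picture is of the moment at which its call begins: read the wrist's pose just before it. There is no depth.
- finish_job(): hands the job in; it is judged then, once.
The state is a dict: "t": time; "joint_positions": joint angles; "dq": joint speeds; "joint_torque": joint torques, N m; "ee_pos": TCP position; "orientation": TCP orientation; "contact_force": force on the tool from outside, world axes, zero at the start; "wrist_torque": the same for the moment, N m; "grip_width": opening from 0.0 (shut) to 1.0 (fully open); "finger_force": force on a finger pad.
Only numpy, scipy, OpenCV 4.12 (cv2) and the standard library are available. Lean on these libraries where they do the work, as an engineer would, in place of code of your own. Each camera call takes 0.05 s, during which the arm holds its last target. There are 200 camera calls.

TASK

Take the blue tray of used vials by its white grip, draw it up level out of its grey dock with the vials still in it, and tip it spout-down over the yellow waste bin so that all five vials end up in the bin. Do not put the tray down again: finish while still holding it still, tipped 45 degrees or more, with its spout above the opening of the bin and the tray clear of the bin. Leave the jar, the tall vial and the beaker undisturbed.

Things in the scene. Friction and masses are not known exactly. Their poses are not given: they have to be found in the camera images.
- tray: Blue open tray (loose, about 0.16 kg, with five vials in it about 0.22 kg), 120 mm (its x) by 86 mm (y); origin at the centre of its underside. z is up out of the tray, -x points to the spout. Floor and walls 3 mm thick; back (+x) and side walls 30 mm high, side walls only 16 mm high in the last 16 mm before the spout; the spout end (-x) has no wall at all. In the dock at the start, level. Its floor is smooth: the vials start to slide at 20 to 30 degrees of tilt.
- tray_grip (a point): Middle of the free part of the tray's white upright grip block: 16 mm thick (tray x), 30 mm wide (tray y), standing inside the back wall from the tray's floor up to 88 mm above its underside; this point is 64 mm above the underside and 51 mm from the tray's centre toward +x. Axes as the tray's.
- tray_spout (a point): Middle of the tray's open spout edge, on the floor's upper face: 60 mm from the tray's centre toward -x, 3 mm above the underside. Axes as the tray's.
- dock: Grey fixed dock, 134 x 100 mm, origin at the centre of its underside, standing on the bench. Base 6 mm thick on which the tray rests; walls 4 mm thick, 32 mm high, 22 mm high at the -x (spout) end; about 3 mm of play round the tray. The tray sits with its axes along the dock's and comes out straight up.
- bin: Yellow fixed open-topped waste bin, 150 mm (x) by 170 mm (y) outside, 80 mm high, walls and floor 5 mm; origin at the centre of its underside on the bench. A rim 4 mm wide runs round the outside of the top.
- used_1_mid (a point): Centre of a used glass vial with blue cap (loose, 12 mm thick, 33 mm long, 12 g), lying on the tray's floor at the start roughly along tray x.
- used_2_mid (a point): Centre of a used glass vial with blue cap (loose, 12 mm thick, 33 mm long, 12 g), lying on the tray's floor at the start roughly along tray x.
- used_3_mid (a point): Centre of a used glass vial with blue cap (loose, 12 mm thick, 33 mm long, 12 g), lying on the tray's floor at the start roughly along tray x.
- used_4_mid (a point): Centre of a used glass vial with blue cap (loose, 12 mm thick, 33 mm long, 12 g), lying on the tray's floor at the start roughly along tray x.
- used_5_mid (a point): Centre of a used glass vial with blue cap (loose, 12 mm thick, 33 mm long, 12 g), lying on the tray's floor at the start roughly along tray x.
- jar: White jar with green lid, 39 mm across, 47 mm tall, loose; origin at the centre of its underside. Bystander.
- hs_vial: Tall clear vial with white cap, 23 mm across, 77 mm tall, loose; origin at the centre of its underside. Bystander.
- beaker: Small glass beaker, 48 mm across, 58 mm tall, loose; origin at the centre of its underside. Bystander.
Things that resemble listed ones, but are neither listed nor needed, are in the scene too. Of the things shaped like the tray, the blue one is meant.

How it is judged:
By the outcome, as a careful person would: the job done as asked, in the order asked, and still so for the second after the job is handed in, while the arm keeps its last pose, push and grip.
It also fails if it takes over 45 s, if anything falls off the work surface, if the arm or the gripper's body presses on something with over 40 N, if the wrist force passes 120 N, or if a joint passes its speed limit or range.

## Working session

There is one attempt and no reset: what is moved stays moved. The work goes in short steps, Python scripts to look and compute and a tool call to move; the robot and the scene stay as the last step left them, time stands still between calls to the robot, and variables do not carry over. Pictures are saved under pics/ and viewed, at most 10 in all, crops included, and the job is handed in when it is done.

Besides the shell and the picture viewer there is one more tool, called after "Request:" as name(argument=value, ...), one argument or row to a line, values as JSON. arm_command: Moves the arm, as the interface text tells. Its arguments: {"type":"object","properties":{"rows":{"type":"array","items":{"type":"object","properties":{"tx":{"type":"number","minimum":-1,"maximum":1},"ty":{"type":"number","minimum":-1,"maximum":1},"tz":{"type":"number","minimum":-1,"maximum":1},"twist":{"type":"number","minimum":-1,"maximum":1},"claw":{"type":"number"}}}},"squeeze":{"type":"number"}},"required":["rows"]}

```bash
mkdir -p pics
cat > h.py <<'E'
from bench import *
import numpy as np, cv2
def grab(n):
    c=read_camera(n); return c
def ray(c,u,v):
    K=c['camera_matrix'];R,_=cv2.Rodrigues(np.array(c['rvec'],float));t=np.array(c['tvec'],float).ravel()
    d=R.T@np.linalg.inv(K)@np.array([u,v,1.]);o=-R.T@t;return o,d
def onz(c,u,v,z):
    o,d=ray(c,u,v);return o+d*(z-o[2])/d[2]
def px(c,p):
    return cv2.projectPoints(np.array([p],float),np.array(c['rvec'],float),np.array(c['tvec'],float),np.array(c['camera_matrix'],float),None)[0].ravel()
def save(c,f): cv2.imwrite('pics/'+f,c['frame'][:,:,::-1])
E
python3 - <<'E'
from h import *
s=sense();print(s)
for n in('top','side'):
    c=grab(n);save(c,n+'0.png')
    print(n,ray(c,320,200))
E
```

```text
{'t': 0.0, 'joint_positions': array([-1.46601450e+00,  3.42718634e-01,  1.52504004e+00, -8.61469489e-06,
        1.27537890e+00, -1.45996356e-01]), 'dq': array([-0.00053324, -0.00023431, -0.00027568,  0.00110077,  0.00075516,
       -0.00043222]), 'joint_torque': array([-1.86108005e-04, -4.33674395e+01, -2.46012068e+01, -2.40583704e-04,
        7.99708039e-03,  3.77459241e-05]), 'ee_pos': array([ 130.26089937, -508.16479915,  230.62003884]), 'orientation': array([-7.72384945e-04,  9.92148629e-01,  1.25061989e-01,  1.17983336e-05]), 'contact_force': array([ 0.73880317, -0.10010351,  0.61315978]), 'wrist_torque': array([ 0.04045203, -0.00842616, -0.03881399]), 'finger_force': 0.0, 'grip_width': 0.9998389094980861}
top (array([ 268.56304055, -364.3754429 , 1392.10119253]), array([ 0.17231271, -0.00439432, -0.98503301]))
side (array([123.20784542, 653.57532988, 711.00330013]), array([ 0.32379917, -0.7909709 , -0.51972812]))
```

View pics/top0.png

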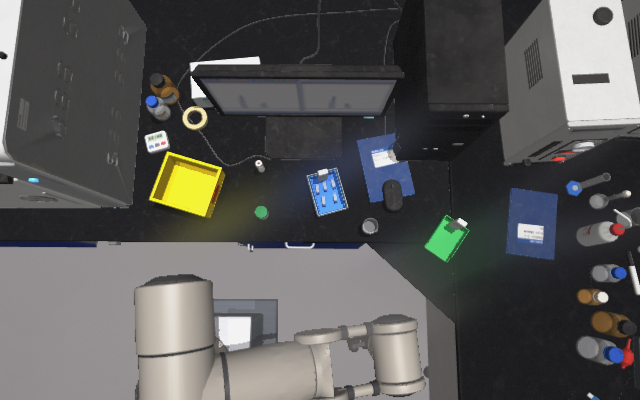

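View pics/side0.png

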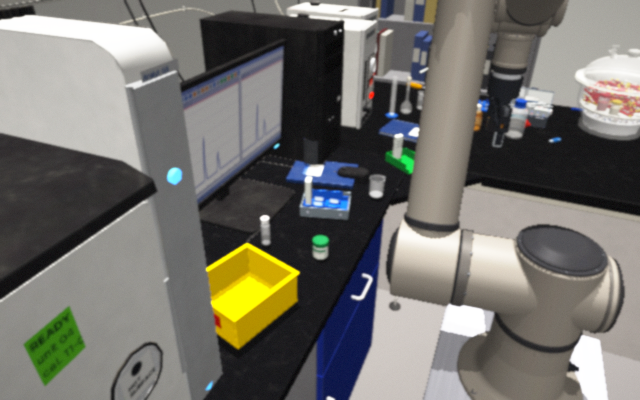

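Run:
```python
from h import *
c=grab('top');f=c['frame'];hsv=cv2.cvtColor(f,cv2.COLOR_RGB2HSV)
y=cv2.inRange(hsv,(22,120,60),(35,255,255))
cs=max(cv2.findContours(y,0,1)[0],key=cv2.contourArea);b=cv2.boxPoints(cv2.minAreaRect(cs));print('bin px',b.round())
b3=np.array([onz(c,*p,80)for p in b]);print('bin rim',b3.round());print(b3.mean(0))
m=cv2.inRange(hsv,(100,110,100),(120,255,255));m[:,:300]=0;m[:,352:]=0;m[:160]=0;m[220:]=0
cs=max(cv2.findContours(m,0,1)[0],key=cv2.contourArea);r=cv2.minAreaRect(cs);b=cv2.boxPoints(r);print('tray px',b.round())
b3=np.array([onz(c,*p,36)for p in b]);print('tray',b3.round());print(b3.mean(0), [np.linalg.norm(b3[i]-b3[i-1]) for i in range(4)])
for n,p,z in(('jar',(262,212),47),('vial',(259,163),77),('beaker',(370,225),58),('mon',(200,75),0),('monbase',(265,155),0),('monR',(395,110),150),('monL',(210,110),150),('grip',(324,173),94)):print(n,onz(c,*p,z).round())
s=grab('side')
crop=cv2.hconcat([cv2.resize(f[150:240,290:380],(400,400),interpolation=2),cv2.resize(s['frame'][160:240,285:365],(400,400),interpolation=2)])
cv2.imwrite('pics/crop.png',crop[:,:,::-1])
```

```text
bin px [[148. 200.]
 [164. 149.]
 [227. 169.]
 [211. 220.]]
bin rim [[496. 148.  80.]
 [655. 110.  80.]
 [594. -86.  80.]
 [437. -45.  80.]]
[545.59011712  31.52858073  80.        ]
tray px [[308. 177.]
 [335. 169.]
 [346. 207.]
 [319. 214.]]
tray [[ 580. -332.   36.]
 [ 605. -418.   36.]
 [ 485. -451.   36.]
 [ 460. -366.   36.]]
[ 532.69140122 -391.71027959   36.        ] [np.float64(124.59801780353595), np.float64(89.22621220998779), np.float64(125.03772179139072), np.float64(87.89705880545648)]
jar [ 465. -192.   47.]
vial [ 613. -183.   77.]
beaker [ 426. -522.   58.]
mon [936.  34.   0.]
monbase [ 660. -191.    0.]
monR [ 758. -591.  150.]
monL [754. -44. 150.]
grip [ 578. -382.   94.]
```

View pics/crop.png

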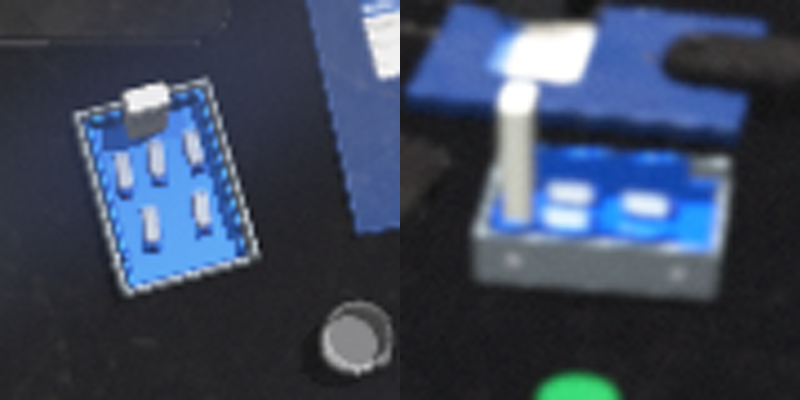

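Candidates: the blue docked tray (326,192), the green tray (446,239), and the flat blue mats (385,168) and (532,223). The crop shows that the blue one is in the grey dock, with five vials and a white grip at about (323,172), so I choose that one. Moving above it now.

Request:
arm_command(
  rows=[
    {"tx": 0.3,"claw": 1},
    {"tx": 0.3},
    {"tx": 0.3},
    {"tx": 0.3},
    {"tx": 0.3},
    {"tx": 0.3},
    {"tx": 0.3},
    {"tx": 0.3},
    {"tx": 0.3},
    {"tx": 0.3},
  ],
)

```text
schema error: expected keys tx, ty, tz, twist, claw
```

Request:
arm_command(
  rows=[
    {"tx": 0.3,"ty": -0.03,"twist": -0.02},
    {"tx": 0.3,"ty": -0.03,"twist": -0.02},
    {"tx": 0.3,"ty": -0.03},
    {"tx": 0.3,"ty": -0.03},
    {"tx": 0.25},
    {"tx": 0.1},
    {"tx": 0.05},
    {"tz": 0},
    {"tz": 0},
  ],
)

```text
schema error: expected keys tx, ty, tz, twist, claw
```

```bash
cat >> h.py <<'E'
from scipy.spatial.transform import Rotation as Ro
def wcam():
    s=sense();c=read_camera('wrist');q=s['orientation']
    T=np.eye(4);T[:3,:3]=Ro.from_quat([q[1],q[2],q[3],q[0]]).as_matrix();T[:3,3]=s['ee_pos']
    W=np.linalg.inv(T@np.array(c['tool_from_camera']));c['rvec']=cv2.Rodrigues(W[:3,:3])[0].ravel();c['tvec']=W[:3,3]
    return s,c
E
python3 - <<'E'
from h import *
s,c=wcam();print(s['t'],s['ee_pos'],s['orientation'],s['joint_positions'],s['contact_force']);save(c,'w1.png')
print(px(c,(582,-378,94)),px(c,(533,-392,36)))
E
```

```text
0.2 [ 130.2754389  -508.35034644  230.91412793] [-4.44110262e-04  9.92148149e-01  1.25067396e-01 -1.02412325e-05] [-1.46600559e+00  3.42446643e-01  1.52460206e+00 -4.05339126e-05
  1.27543156e+00 -1.45988991e-01] [-0.49947242  0.28711441 -0.36710167]
[ 295.04715558 -752.23244252] [ 306.86997759 -397.03503623]
```

View pics/w1.png

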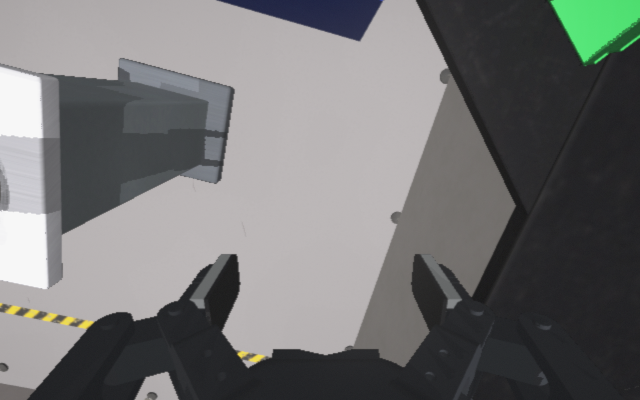

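The moves were refused because every row needs all five keys. The wrist picture shows only the floor, with the green tray at (600,20).

Request:
arm_command(
  rows=[
    {"tx": 0.3,"ty": 0,"tz": 0,"twist": 0,"claw": 1},
    {"tx": 0.3,"ty": 0,"tz": 0,"twist": 0,"claw": 1},
    {"tx": 0.3,"ty": 0,"tz": 0,"twist": 0,"claw": 1},
    {"tx": 0.3,"ty": 0,"tz": 0,"twist": 0,"claw": 1},
    {"tx": 0.3,"ty": 0,"tz": 0,"twist": 0,"claw": 1},
    {"tx": 0.3,"ty": 0,"tz": 0,"twist": 0,"claw": 1},
    {"tx": 0.3,"ty": 0,"tz": 0,"twist": 0,"claw": 1},
    {"tx": 0.3,"ty": 0,"tz": 0,"twist": 0,"claw": 1},
    {"tx": 0.3,"ty": 0,"tz": 0,"twist": 0,"claw": 1},
    {"tx": 0.3,"ty": 0,"tz": 0,"twist": 0,"claw": 1},
  ],
)

```text
t: 1.08
ee_pos: [422.3, -433.4, 231.2]
orientation: [-0.0, 0.992, 0.125, -0.0]
contact_force: [-0.6, 0.3, 0.2]
grip_width: 1.004
finger_force: 0.0
```

Request:
arm_command(
  rows=[
    {"tx": 0.3,"ty": -0.03,"tz": 0,"twist": -0.02,"claw": 1},
    {"tx": 0.3,"ty": -0.03,"tz": 0,"twist": -0.02,"claw": 1},
    {"tx": 0.3,"ty": -0.03,"tz": 0,"twist": 0,"claw": 1},
    {"tx": 0.3,"ty": -0.03,"tz": 0,"twist": 0,"claw": 1},
    {"tx": 0.3,"ty": 0,"tz": 0,"twist": 0,"claw": 1},
    {"tx": 0.1,"ty": 0,"tz": 0,"twist": 0,"claw": 1},
    {"tx": 0,"ty": 0,"tz": 0,"twist": 0,"claw": 1},
    {"tx": 0,"ty": 0,"tz": 0,"twist": 0,"claw": 1},
  ],
)

```text
t: 1.75
ee_pos: [572.2, -380.3, 230.6]
orientation: [-0.0, 0.991, 0.136, -0.001]
contact_force: [-0.1, -0.7, -0.6]
grip_width: 1.0
finger_force: 0.0
```

Run:
```python
from h import *
s,c=wcam();print(s['t'],s['ee_pos'],s['orientation'],s['joint_positions'],s['contact_force']);save(c,'w2.png')
print(px(c,(582,-378,94)),px(c,(533,-392,36)))
```

```text
1.75 [ 572.15400533 -380.30584195  230.55687746] [-2.60900740e-04  9.90773999e-01  1.35522970e-01 -5.82715175e-04] [-6.97834486e-01  6.56859352e-01  1.00201299e+00 -5.14217005e-04
  1.48388997e+00  6.01124150e-01] [-0.09677645 -0.653432   -0.57026086]
[325.01723196 176.19598865] [325.28092314 205.8589699 ]
```

View pics/w2.png

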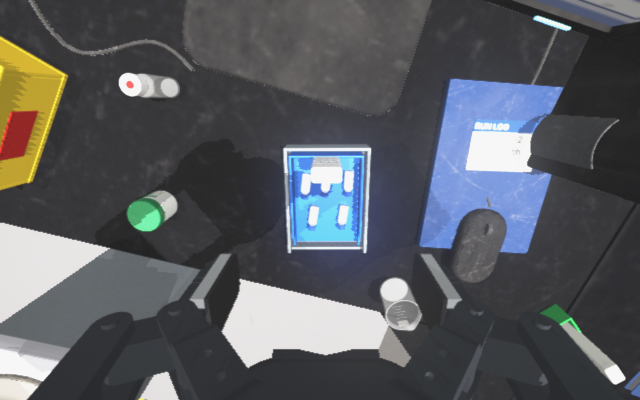

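The wrist view shows the grip block top at (326,175), as predicted, with the tray aligned to the tool. Going forward 10 mm and down 180 mm.

Request:
arm_command(
  rows=[
    {"tx": 0.1,"ty": 0,"tz": 0,"twist": 0,"claw": 1},
    {"tx": 0,"ty": 0,"tz": 0.3,"twist": 0,"claw": 1},
    {"tx": 0,"ty": 0,"tz": 0.3,"twist": 0,"claw": 1},
    {"tx": 0,"ty": 0,"tz": 0.3,"twist": 0,"claw": 1},
    {"tx": 0,"ty": 0,"tz": 0.3,"twist": 0,"claw": 1},
    {"tx": 0,"ty": 0,"tz": 0.2,"twist": 0,"claw": 1},
    {"tx": 0,"ty": 0,"tz": 0.2,"twist": 0,"claw": 1},
    {"tx": 0,"ty": 0,"tz": 0.1,"twist": 0,"claw": 1},
    {"tx": 0,"ty": 0,"tz": 0.1,"twist": 0,"claw": 1},
    {"tx": 0,"ty": 0,"tz": 0,"twist": 0,"claw": 1},
  ],
)

```text
t: 2.63
ee_pos: [580.5, -378.1, 49.8]
orientation: [-0.001, 0.991, 0.134, -0.001]
contact_force: [-1.4, 0.2, 0.2]
grip_width: 1.0
finger_force: 0.0
```

Run:
```python
from h import *
s,c=wcam();print(s['ee_pos'],s['contact_force']);save(c,'w3.png')
print(px(c,(582,-378,94)))
```

```text
[ 580.50039757 -378.06646606   49.83084661] [-1.41841652  0.22563217  0.20111221]
[324.63391364 310.00632303]
```

View pics/w3.png

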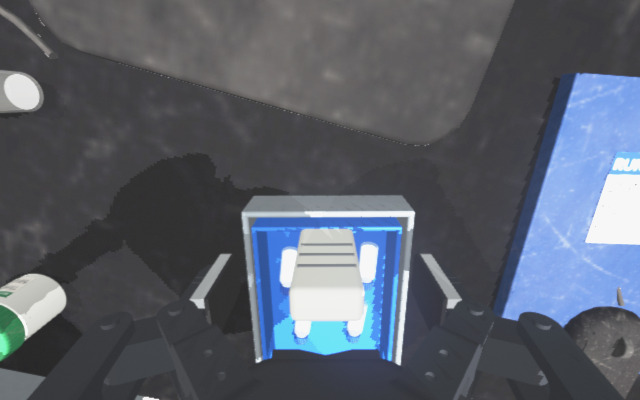

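The block lies between the pads, with its top at about (327,303). Closing with high grip.

Request:
arm_command(
  rows=[
    {"tx": 0,"ty": 0,"tz": 0,"twist": 0,"claw": 0.5},
    {"tx": 0,"ty": 0,"tz": 0,"twist": 0,"claw": 0.4},
    {"tx": 0,"ty": 0,"tz": 0,"twist": 0,"claw": 0.3},
    {"tx": 0,"ty": 0,"tz": 0,"twist": 0,"claw": 0.2},
    {"tx": 0,"ty": 0,"tz": 0,"twist": 0,"claw": 0},
    {"tx": 0,"ty": 0,"tz": 0,"twist": 0,"claw": 0},
    {"tx": 0,"ty": 0,"tz": 0,"twist": 0,"claw": 0},
    {"tx": 0,"ty": 0,"tz": 0,"twist": 0,"claw": 0},
    {"tx": 0,"ty": 0,"tz": 0,"twist": 0,"claw": 0},
    {"tx": 0,"ty": 0,"tz": 0,"twist": 0,"claw": 0},
  ],
  squeeze=120,
)

```text
t: 3.52
ee_pos: [582.4, -378.3, 52.4]
orientation: [0.001, 0.991, 0.135, 0.001]
contact_force: [0.7, -0.6, 5.5]
grip_width: 0.332
finger_force: 118.6
```

Request:
arm_command(
  rows=[
    {"tx": 0,"ty": 0,"tz": -0.03,"twist": 0,"claw": 0},
    {"tx": 0,"ty": 0,"tz": -0.04,"twist": 0,"claw": 0},
    {"tx": 0,"ty": 0,"tz": -0.05,"twist": 0,"claw": 0},
    {"tx": 0,"ty": 0,"tz": -0.05,"twist": 0,"claw": 0},
    {"tx": 0,"ty": 0,"tz": -0.05,"twist": 0,"claw": 0},
    {"tx": 0,"ty": 0,"tz": -0.05,"twist": 0,"claw": 0},
    {"tx": 0,"ty": 0,"tz": -0.05,"twist": 0,"claw": 0},
    {"tx": 0,"ty": 0,"tz": -0.05,"twist": 0,"claw": 0},
    {"tx": 0,"ty": 0,"tz": -0.05,"twist": 0,"claw": 0},
    {"tx": 0,"ty": 0,"tz": -0.03,"twist": 0,"claw": 0},
  ],
)

```text
t: 4.35
ee_pos: [582.0, -378.1, 97.3]
orientation: [0.0, 0.991, 0.135, 0.0]
contact_force: [0.9, -1.1, -1.5]
grip_width: 0.337
finger_force: 118.2
```

Run:
```python
from h import *
s,c=wcam();print(s['ee_pos'],s['contact_force'])
d=grab('side')
u,v=px(d,(530,-390,90)).astype(int);print(u,v)
cr=cv2.resize(d['frame'][v-50:v+50,u-50:u+50],(400,400),interpolation=2)
cv2.imwrite('pics/l1.png',cv2.hconcat([cr,cv2.resize(c['frame'][100:400,120:520],(400,400))])[:,:,::-1])
```

```text
[ 582.04748245 -378.12091759   97.2878022 ] [ 0.91935145 -1.09560882 -1.51346117]
327 181
```

View pics/l1.png

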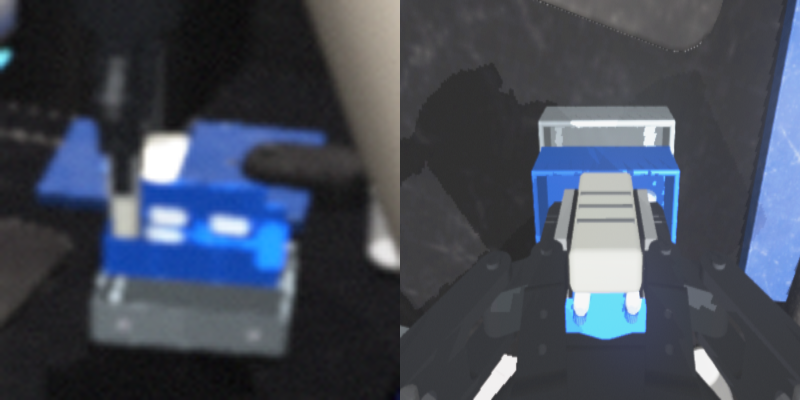

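Lifted level with the vials in it. Continuing up to TCP z 200.

Request:
arm_command(
  rows=[
    {"tx": 0,"ty": 0,"tz": -0.06,"twist": 0,"claw": 0},
    {"tx": 0,"ty": 0,"tz": -0.1,"twist": 0,"claw": 0},
    {"tx": 0,"ty": 0,"tz": -0.13,"twist": 0,"claw": 0},
    {"tx": 0,"ty": 0,"tz": -0.15,"twist": 0,"claw": 0},
    {"tx": 0,"ty": 0,"tz": -0.15,"twist": 0,"claw": 0},
    {"tx": 0,"ty": 0,"tz": -0.15,"twist": 0,"claw": 0},
    {"tx": 0,"ty": 0,"tz": -0.13,"twist": 0,"claw": 0},
    {"tx": 0,"ty": 0,"tz": -0.1,"twist": 0,"claw": 0},
    {"tx": 0,"ty": 0,"tz": -0.06,"twist": 0,"claw": 0},
    {"tx": 0,"ty": 0,"tz": 0,"twist": 0,"claw": 0},
  ],
)

```text
t: 5.28
ee_pos: [582.3, -378.3, 201.3]
orientation: [0.001, 0.991, 0.135, 0.001]
contact_force: [-0.0, 0.2, -2.3]
grip_width: 0.334
finger_force: 118.3
```

Request:
arm_command(
  rows=[
    {"tx": 0,"ty": -0.03,"tz": 0,"twist": 0,"claw": 0},
    {"tx": 0,"ty": -0.07,"tz": 0,"twist": 0,"claw": 0},
    {"tx": 0.03,"ty": -0.11,"tz": 0,"twist": 0,"claw": 0},
    {"tx": 0.05,"ty": -0.14,"tz": 0,"twist": 0,"claw": 0},
    {"tx": 0.05,"ty": -0.15,"tz": 0,"twist": 0,"claw": 0},
    {"tx": 0.05,"ty": -0.15,"tz": 0,"twist": 0,"claw": 0},
    {"tx": 0.05,"ty": -0.15,"tz": 0,"twist": 0,"claw": 0},
    {"tx": 0.05,"ty": -0.15,"tz": 0,"twist": 0,"claw": 0},
    {"tx": 0.05,"ty": -0.15,"tz": 0,"twist": 0,"claw": 0},
    {"tx": 0.05,"ty": -0.15,"tz": 0,"twist": 0,"claw": 0},
  ],
)

```text
t: 6.12
ee_pos: [585.1, -245.6, 199.3]
orientation: [0.0, 0.991, 0.135, 0.0]
contact_force: [0.5, 0.8, -1.9]
grip_width: 0.331
finger_force: 118.4
```

Request:
arm_command(
  rows=[
    {"tx": 0.05,"ty": -0.15,"tz": 0,"twist": 0,"claw": 0},
    {"tx": 0.05,"ty": -0.15,"tz": 0,"twist": 0,"claw": 0},
    {"tx": 0.05,"ty": -0.15,"tz": 0,"twist": 0,"claw": 0},
    {"tx": 0.05,"ty": -0.15,"tz": 0,"twist": 0,"claw": 0},
    {"tx": 0.05,"ty": -0.15,"tz": 0,"twist": 0,"claw": 0},
    {"tx": 0.05,"ty": -0.15,"tz": 0,"twist": 0,"claw": 0},
    {"tx": 0.05,"ty": -0.15,"tz": 0,"twist": 0,"claw": 0},
    {"tx": 0.05,"ty": -0.15,"tz": 0,"twist": 0,"claw": 0},
    {"tx": 0.05,"ty": -0.15,"tz": 0,"twist": 0,"claw": 0},
    {"tx": 0.05,"ty": -0.15,"tz": 0,"twist": 0,"claw": 0},
  ],
)

```text
t: 6.95
ee_pos: [593.1, -87.8, 199.3]
orientation: [0.0, 0.991, 0.135, 0.0]
contact_force: [1.0, -0.8, -2.3]
grip_width: 0.335
finger_force: 118.4
```

Request:
arm_command(
  rows=[
    {"tx": 0.05,"ty": -0.15,"tz": 0,"twist": 0,"claw": 0},
    {"tx": 0.05,"ty": -0.15,"tz": 0,"twist": 0,"claw": 0},
    {"tx": 0.05,"ty": -0.15,"tz": 0,"twist": 0,"claw": 0},
    {"tx": 0.05,"ty": -0.15,"tz": 0,"twist": 0,"claw": 0},
    {"tx": 0.05,"ty": -0.15,"tz": 0,"twist": 0,"claw": 0},
    {"tx": 0.05,"ty": -0.15,"tz": 0,"twist": 0,"claw": 0},
    {"tx": 0.03,"ty": -0.11,"tz": 0,"twist": 0,"claw": 0},
    {"tx": 0,"ty": -0.07,"tz": 0,"twist": 0,"claw": 0},
    {"tx": 0,"ty": -0.04,"tz": 0,"twist": 0,"claw": 0},
    {"tx": 0,"ty": 0,"tz": 0,"twist": 0,"claw": 0},
  ],
)

```text
t: 7.78
ee_pos: [594.6, 28.0, 199.3]
orientation: [0.0, 0.991, 0.135, -0.0]
contact_force: [0.3, -0.3, -2.2]
grip_width: 0.335
finger_force: 118.4
```

Run:
```python
from h import *
s=sense();print(s['t'],s['ee_pos'],s['orientation'],s['joint_positions'],s['contact_force'])
d=grab('side');c=grab('top')
print(px(c,(549,44,80)),px(c,(598,31,200)))
cv2.imwrite('pics/l2.png',cv2.hconcat([cv2.resize(d['frame'][120:370,150:400],(400,400)),cv2.resize(c['frame'][120:240,130:250],(400,400))])[:,:,::-1])
```

```text
7.7833 [594.58539796  27.99918982 199.33091477] [ 4.87796189e-05  9.90793768e-01  1.35379843e-01 -7.43590183e-05] [-8.15825731e-02  4.95925602e-01  1.37110173e+00 -1.33131422e-04
  1.27468951e+00  1.21765896e+00] [ 0.28774298 -0.30185139 -2.24313009]
[183.32923138 182.74043286] [176.11227514 156.43529007]
```

View pics/l2.png

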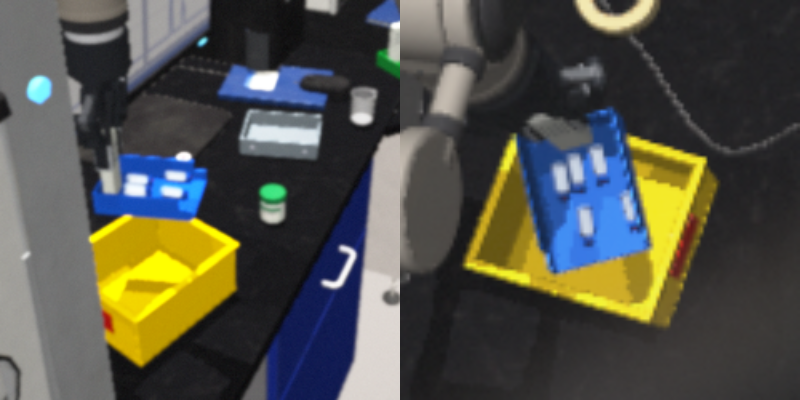

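Level over the bin with all five vials in. Twisting to align with the bin, and lowering.

Request:
arm_command(
  rows=[
    {"tx": 0,"ty": 0,"tz": 0.02,"twist": 0.04,"claw": 0},
    {"tx": 0,"ty": 0,"tz": 0.05,"twist": 0.08,"claw": 0},
    {"tx": 0,"ty": 0,"tz": 0.07,"twist": 0.12,"claw": 0},
    {"tx": 0,"ty": 0,"tz": 0.07,"twist": 0.14,"claw": 0},
    {"tx": 0,"ty": 0,"tz": 0.07,"twist": 0.14,"claw": 0},
    {"tx": 0,"ty": 0,"tz": 0.07,"twist": 0.14,"claw": 0},
    {"tx": 0,"ty": 0,"tz": 0.07,"twist": 0.14,"claw": 0},
    {"tx": 0,"ty": 0,"tz": 0.06,"twist": 0.12,"claw": 0},
    {"tx": 0,"ty": 0,"tz": 0.02,"twist": 0.08,"claw": 0},
    {"tx": 0,"ty": 0,"tz": 0,"twist": 0.05,"claw": 0},
  ],
)

```text
t: 8.72
ee_pos: [594.6, 26.4, 148.3]
orientation: [0.0, 0.992, -0.129, -0.001]
contact_force: [0.8, 0.4, -2.4]
grip_width: 0.331
finger_force: 118.4
```

Request:
arm_command(
  rows=[
    {"tx": 0,"ty": 0,"tz": 0,"twist": 0,"claw": 0},
    {"tx": 0,"ty": 0,"tz": 0,"twist": 0,"claw": 0},
    {"tx": 0,"ty": 0,"tz": 0,"twist": 0,"claw": 0},
    {"tx": 0,"ty": 0,"tz": 0,"twist": 0,"claw": 0},
    {"tx": 0,"ty": 0,"tz": 0,"twist": 0,"claw": 0},
  ],
  squeeze=60,
)

```text
t: 9.13
ee_pos: [595.0, 27.2, 149.4]
orientation: [0.0, 0.992, -0.127, 0.0]
contact_force: [-0.3, -0.6, -1.7]
grip_width: 0.333
finger_force: 118.4
```

```bash
cat >> h.py <<'E'
def trayangle(tag):
    s=sense();c=read_camera('side');h=cv2.cvtColor(c['frame'],cv2.COLOR_RGB2HSV)
    print(tag,'t',round(s['t'],2),s['ee_pos'].round(1),'F',s['contact_force'].round(1),'M',s['wrist_torque'].round(3),'w',round(s['grip_width'],3),round(s['finger_force'],1))
    m=cv2.inRange(h,(100,110,70),(120,255,255));m[:,:195]=0;m[:,330:]=0;m[:140]=0
    k=cv2.findContours(m,0,1)[0];k=[x for x in k if cv2.contourArea(x)>60 and abs(x[:,0,0].mean()-250)<55 and x[:,0,1].mean()>185]
    if k: p=cv2.approxPolyDP(max(k,key=cv2.contourArea),3,True)[:,0];print('blue poly',p.tolist())
E
python3 -c "
from h import *
trayangle('60N')"
```

```text
60N t 9.13 [595.   27.2 149.4] F [-0.3 -0.6 -1.7] M [ 0.006 -0.029 -0.048] w 0.333 118.4
blue poly [[233, 236], [229, 239], [233, 266], [221, 268], [211, 250], [205, 255], [207, 269], [247, 291], [271, 274], [275, 264], [269, 261], [269, 253]]
```

Request:
arm_command(
  rows=[
    {"tx": 0,"ty": 0,"tz": 0,"twist": 0,"claw": 0.05},
    {"tx": 0,"ty": 0,"tz": 0,"twist": 0,"claw": 0.1},
    {"tx": 0,"ty": 0,"tz": 0,"twist": 0,"claw": 0.1},
  ],
  squeeze=40,
)

```text
t: 9.43
ee_pos: [594.9, 27.3, 149.3]
orientation: [0.0, 0.992, -0.127, 0.0]
contact_force: [0.0, 0.5, -2.0]
grip_width: 0.336
finger_force: 118.4
```

```bash
python3 -c "
from h import *
trayangle('40N')"
```

```text
40N t 9.43 [594.9  27.3 149.3] F [ 0.   0.5 -2. ] M [ 0.041 -0.024  0.031] w 0.336 118.4
blue poly [[233, 236], [229, 238], [233, 266], [228, 270], [214, 261], [212, 250], [205, 255], [207, 269], [247, 291], [271, 274], [275, 265], [268, 260], [269, 253]]
```

Request:
arm_command(
  rows=[
    {"tx": 0,"ty": 0,"tz": 0,"twist": 0,"claw": 0.3},
    {"tx": 0,"ty": 0,"tz": 0,"twist": 0,"claw": 0.3},
    {"tx": 0,"ty": 0,"tz": 0,"twist": 0,"claw": 0.3},
  ],
  squeeze=20,
)

```text
t: 9.73
ee_pos: [594.9, 27.3, 149.2]
orientation: [0.0, 0.992, -0.127, -0.0]
contact_force: [-0.4, 0.1, -1.7]
grip_width: 0.339
finger_force: 118.4
```

Request:
arm_command(
  rows=[
    {"tx": 0,"ty": 0,"tz": 0,"twist": 0,"claw": 0.32},
    {"tx": 0,"ty": 0,"tz": 0,"twist": 0,"claw": 0.32},
  ],
)

```text
t: 9.9
ee_pos: [594.9, 27.3, 149.3]
orientation: [0.0, 0.992, -0.127, -0.0]
contact_force: [-0.4, -0.8, -2.2]
grip_width: 0.33
finger_force: 118.4
```

```bash
python3 -c "
from h import *
trayangle('20N')"
```

```text
20N t 9.9 [594.9  27.3 149.3] F [-0.4 -0.8 -2.2] M [ 0.012 -0.091 -0.027] w 0.33 118.4
blue poly [[233, 236], [229, 238], [233, 266], [228, 270], [221, 268], [212, 250], [205, 254], [207, 269], [247, 291], [271, 274], [275, 265], [268, 260], [269, 253]]
```

Run:
```python
from h import *
for n in('top','side'):
    c=grab(n);f=cv2.imread(f'pics/{n}0.png');hsv=cv2.cvtColor(f,cv2.COLOR_BGR2HSV)
    y=cv2.inRange(hsv,(22,120,60),(35,255,255))
    k=max(cv2.findContours(y,0,1)[0],key=cv2.contourArea);h=cv2.approxPolyDP(cv2.convexHull(k),2,True)[:,0]
    for p in h:print(n,p,onz(c,*p,80).round(),onz(c,*p,0).round())
    # predicted rim outer corners for candidate centres
    for cx,cy in((549,42),(556,43)):
        u=np.array([.968,-.25]);v=np.array([.25,.968])
        for a,b in((-79,-89),(79,-89),(79,89),(-79,89)):
            P=np.array([cx,cy])+a*u+b*v;print(' ',cx,(a,b),px(c,(*P,80)).round())
```

```text
top [166 151] [648. 103.  80.] [671. 131.   0.]
top [221 167] [599. -68.  80.] [619. -50.   0.]
top [225 175] [574. -81.  80.] [592. -64.   0.]
top [210 218] [442. -42.  80.] [452. -22.   0.]
top [149 200] [495. 144.  80.] [509. 175.   0.]
  549 (-79, -89) [204. 215.]
  549 (79, -89) [220. 166.]
  549 (79, 89) [164. 151.]
  549 (-79, 89) [148. 200.]
  556 (-79, -89) [204. 213.]
  556 (79, -89) [220. 163.]
  556 (79, 89) [164. 149.]
  556 (-79, 89) [148. 198.]
side [248 242] [595. -73.  80.] [ 655. -165.    0.]
side [300 271] [445. -27.  80.] [ 486. -114.    0.]
side [298 300] [413.  52.  80.] [449. -25.   0.]
side [237 349] [458. 199.  80.] [501. 142.   0.]
side [216 332] [512. 181.  80.] [561. 121.   0.]
side [206 267] [631.  38.  80.] [696. -40.   0.]
  549 (-79, -89) [297. 271.]
  549 (79, -89) [243. 243.]
  549 (79, 89) [178. 286.]
  549 (-79, 89) [234. 322.]
  556 (-79, -89) [294. 271.]
  556 (79, -89) [240. 243.]
  556 (79, 89) [175. 285.]
  556 (-79, 89) [231. 321.]
```

Request:
arm_command(
  rows=[
    {"tx": 0,"ty": 0,"tz": 0.03,"twist": 0.03,"claw": 0},
    {"tx": 0,"ty": 0,"tz": 0.06,"twist": 0,"claw": 0},
    {"tx": 0,"ty": 0,"tz": 0.08,"twist": 0,"claw": 0},
    {"tx": 0,"ty": 0,"tz": 0.08,"twist": 0,"claw": 0},
    {"tx": 0,"ty": 0,"tz": 0.08,"twist": 0,"claw": 0},
    {"tx": 0,"ty": 0,"tz": 0.05,"twist": 0,"claw": 0},
    {"tx": 0,"ty": 0,"tz": 0.02,"twist": 0,"claw": 0},
    {"tx": 0,"ty": 0,"tz": 0,"twist": 0,"claw": 0},
  ],
)

```text
t: 10.72
ee_pos: [594.6, 27.3, 108.4]
orientation: [0.0, 0.991, -0.134, -0.001]
contact_force: [-0.7, 0.6, -0.9]
grip_width: 0.332
finger_force: 118.4
```

Request:
arm_command(
  rows=[
    {"tx": -0.03,"ty": 0,"tz": 0,"twist": 0,"claw": 0},
    {"tx": -0.03,"ty": 0,"tz": 0,"twist": 0,"claw": 0},
    {"tx": -0.03,"ty": 0,"tz": 0,"twist": 0,"claw": 0},
    {"tx": -0.03,"ty": 0,"tz": 0,"twist": 0,"claw": 0},
    {"tx": -0.03,"ty": 0,"tz": 0,"twist": 0,"claw": 0},
  ],
)

```text
t: 11.13
ee_pos: [586.0, 29.5, 112.3]
orientation: [0.001, 0.991, -0.135, 0.008]
contact_force: [16.8, -7.6, 0.7]
grip_width: 0.339
finger_force: 118.7
```

```bash
python3 -c "
from h import *
trayangle('push')"
```

```text
push t 11.13 [586.   29.5 112.3] F [16.8 -7.6  0.7] M [-1.56  -3.264 -0.324] w 0.339 118.7
blue poly [[239, 253], [233, 256], [232, 275], [238, 281], [231, 287], [218, 275], [218, 267], [207, 273], [210, 284], [245, 306], [277, 281], [270, 271]]
```

Request:
arm_command(
  rows=[
    {"tx": -0.03,"ty": 0,"tz": 0,"twist": 0,"claw": 0},
    {"tx": -0.03,"ty": 0,"tz": 0,"twist": 0,"claw": 0},
    {"tx": -0.03,"ty": 0,"tz": 0,"twist": 0,"claw": 0},
  ],
)

```text
t: 11.43
ee_pos: [582.3, 31.0, 114.8]
orientation: [0.0, 0.991, -0.135, 0.014]
contact_force: [34.3, 2.6, 9.5]
grip_width: 0.332
finger_force: 119.4
```

Request:
arm_command(
  rows=[
    {"tx": -0.03,"ty": 0,"tz": 0,"twist": 0,"claw": 0},
    {"tx": -0.03,"ty": 0,"tz": 0,"twist": 0,"claw": 0},
    {"tx": -0.03,"ty": 0,"tz": 0,"twist": 0,"claw": 0},
  ],
)

```text
t: 11.68
ee_pos: [578.9, 33.4, 118.1]
orientation: [-0.001, 0.991, -0.135, 0.021]
contact_force: [33.7, -12.7, 15.5]
grip_width: 0.331
finger_force: 120.5
```

```bash
python3 -c "
from h import *
trayangle('push')"
```

```text
push t 11.68 [578.9  33.4 118.1] F [ 33.7 -12.7  15.5] M [-2.202 -6.116  0.465] w 0.331 120.5
blue poly [[239, 252], [232, 273], [238, 280], [231, 287], [221, 281], [218, 266], [208, 272], [210, 283], [243, 308], [275, 283], [271, 274]]
```

Request:
arm_command(
  rows=[
    {"tx": 0,"ty": 0,"tz": -0.05,"twist": 0,"claw": 0},
    {"tx": 0,"ty": 0,"tz": -0.05,"twist": 0,"claw": 0},
    {"tx": -0.02,"ty": 0,"tz": -0.04,"twist": 0,"claw": 0},
    {"tx": -0.02,"ty": 0,"tz": 0,"twist": 0,"claw": 0},
  ],
)

```text
t: 12.07
ee_pos: [564.7, 35.8, 126.8]
orientation: [0.0, 0.991, -0.135, 0.008]
contact_force: [14.1, -6.1, 2.0]
grip_width: 0.335
finger_force: 117.2
```

```bash
python3 -c "
from h import *
trayangle('push')
print(sense()['joint_torque'],sense()['orientation'])"
```

```text
push t 12.07 [564.7  35.8 126.8] F [14.1 -6.1  2. ] M [-1.11  -2.945 -0.213] w 0.335 117.2
blue poly [[245, 251], [237, 253], [233, 269], [240, 277], [232, 285], [222, 279], [223, 273], [218, 269], [220, 258], [210, 264], [208, 274], [242, 307], [275, 283], [274, 276]]
[  2.98965722 -46.59534931 -14.61146414   0.94923735   4.35270622
  -0.22665028] [ 1.95940978e-04  9.90878501e-01 -1.34520584e-01  7.99814776e-03]
```

It is slipping around the pads as hoped. Pushing on while rising.

Request:
arm_command(
  rows=[
    {"tx": -0.05,"ty": 0,"tz": -0.05,"twist": 0,"claw": 0},
    {"tx": -0.05,"ty": 0,"tz": -0.05,"twist": 0,"claw": 0},
    {"tx": -0.05,"ty": 0,"tz": -0.05,"twist": 0,"claw": 0},
    {"tx": -0.05,"ty": 0,"tz": -0.05,"twist": 0,"claw": 0},
    {"tx": -0.05,"ty": 0,"tz": -0.04,"twist": 0,"claw": 0},
    {"tx": -0.05,"ty": 0,"tz": -0.03,"twist": 0,"claw": 0},
  ],
)

```text
t: 12.62
ee_pos: [533.3, 44.4, 152.2]
orientation: [0.0, 0.991, -0.134, 0.005]
contact_force: [7.8, -3.1, -2.6]
grip_width: 0.335
finger_force: 117.5
```

```bash
python3 -c "
from h import *
trayangle('push')"
```

```text
push t 12.62 [533.3  44.4 152.2] F [ 7.8 -3.1 -2.6] M [-0.57  -2.108 -0.211] w 0.335 117.5
blue poly [[223, 249], [209, 263], [243, 306], [276, 283], [276, 275], [254, 248], [244, 246], [239, 259], [227, 262], [221, 258]]
```

Request:
arm_command(
  rows=[
    {"tx": -0.05,"ty": 0,"tz": -0.03,"twist": 0,"claw": 0},
    {"tx": -0.05,"ty": 0,"tz": -0.02,"twist": 0,"claw": 0},
    {"tx": -0.05,"ty": 0,"tz": -0.02,"twist": 0,"claw": 0},
    {"tx": -0.05,"ty": 0,"tz": -0.02,"twist": 0,"claw": 0},
    {"tx": -0.05,"ty": 0,"tz": -0.02,"twist": 0,"claw": 0},
    {"tx": -0.05,"ty": 0,"tz": -0.01,"twist": 0,"claw": 0},
    {"tx": -0.05,"ty": 0,"tz": 0,"twist": 0,"claw": 0},
    {"tx": -0.05,"ty": 0,"tz": 0,"twist": 0,"claw": 0},
    {"tx": -0.05,"ty": 0,"tz": 0,"twist": 0,"claw": 0},
    {"tx": -0.05,"ty": 0,"tz": 0,"twist": 0,"claw": 0},
  ],
)

```text
t: 13.5
ee_pos: [486.5, 57.6, 164.9]
orientation: [-0.0, 0.991, -0.134, 0.007]
contact_force: [9.4, -2.6, -1.1]
grip_width: 0.335
finger_force: 121.8
```

Run:
```python
from h import *
trayangle('push')
d=grab('side');c=grab('top');s,w=wcam()
cv2.imwrite('pics/l3.png',cv2.hconcat([cv2.resize(d['frame'][180:360,180:320],(310,400)),cv2.resize(c['frame'][140:230,140:230],(400,400))])[:,:,::-1])
```

```text
push t 13.5 [486.5  57.6 164.9] F [ 9.4 -2.6 -1.1] M [-0.495 -1.653 -0.087] w 0.335 121.8
blue poly [[233, 243], [218, 255], [246, 306], [255, 289], [262, 293], [270, 287], [270, 275], [277, 282], [279, 276], [270, 254], [259, 251], [259, 262], [254, 264], [247, 253], [233, 254], [238, 246]]
```

View pics/l3.png

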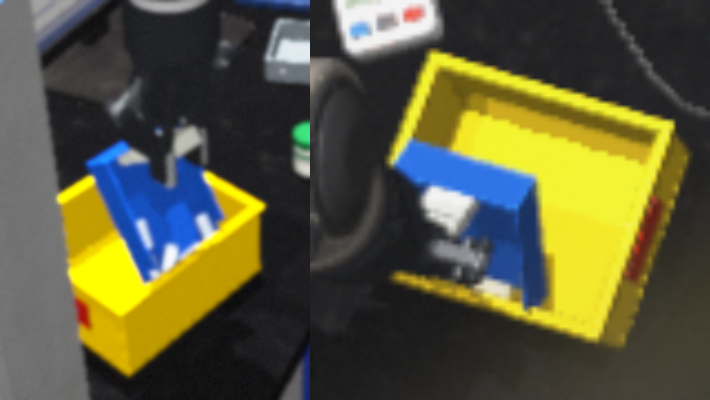

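The tray is tipped about 57° with the vials held against the front wall at its spout (crop (160,270)). Backing off so that they drop into the bin.

Request:
arm_command(
  rows=[
    {"tx": 0.06,"ty": 0,"tz": 0,"twist": 0,"claw": 0},
    {"tx": 0.1,"ty": 0,"tz": 0,"twist": 0,"claw": 0},
    {"tx": 0.12,"ty": 0,"tz": 0,"twist": 0,"claw": 0},
    {"tx": 0.12,"ty": 0,"tz": 0,"twist": 0,"claw": 0},
    {"tx": 0.12,"ty": 0,"tz": 0,"twist": 0,"claw": 0},
    {"tx": 0.08,"ty": 0,"tz": 0,"twist": 0,"claw": 0},
    {"tx": 0,"ty": 0,"tz": 0,"twist": 0,"claw": 0},
    {"tx": 0,"ty": 0,"tz": 0,"twist": 0,"claw": 0},
    {"tx": 0,"ty": 0,"tz": 0,"twist": 0,"claw": 0},
    {"tx": 0,"ty": 0,"tz": 0,"twist": 0,"claw": 0},
  ],
)

```text
t: 14.53
ee_pos: [539.3, 42.7, 162.2]
orientation: [0.0, 0.991, -0.134, -0.0]
contact_force: [-0.2, 0.3, -1.0]
grip_width: 0.336
finger_force: 121.8
```

Request:
arm_command(
  rows=[
    {"tx": 0,"ty": 0,"tz": -0.04,"twist": 0,"claw": 0},
    {"tx": 0,"ty": 0,"tz": -0.08,"twist": 0,"claw": 0},
    {"tx": 0,"ty": 0,"tz": -0.08,"twist": 0,"claw": 0},
    {"tx": 0,"ty": 0,"tz": -0.08,"twist": 0,"claw": 0},
    {"tx": 0,"ty": 0,"tz": -0.08,"twist": 0,"claw": 0},
    {"tx": 0,"ty": 0,"tz": -0.08,"twist": 0,"claw": 0},
    {"tx": 0,"ty": 0,"tz": -0.06,"twist": 0,"claw": 0},
    {"tx": 0,"ty": 0,"tz": 0,"twist": 0,"claw": 0},
    {"tx": 0,"ty": 0,"tz": 0,"twist": 0,"claw": 0},
    {"tx": 0,"ty": 0,"tz": 0,"twist": 0,"claw": 0},
  ],
)

```text
t: 15.37
ee_pos: [539.7, 42.5, 211.9]
orientation: [0.0, 0.991, -0.134, -0.0]
contact_force: [0.4, 0.8, -0.8]
grip_width: 0.333
finger_force: 121.8
```

Run:
```python
from h import *
trayangle('end')
d=grab('side');c=grab('top')
a=cv2.resize(d['frame'][140:360,180:330],(273,400),interpolation=2);b=cv2.resize(c['frame'][130:230,140:240],(500,500),interpolation=2)
cv2.imwrite('pics/l4.png',cv2.hconcat([cv2.copyMakeBorder(a,0,100,0,0,0),b])[:,:,::-1])
```

```text
end t 15.37 [539.7  42.5 211.9] F [ 0.4  0.8 -0.8] M [-0.028  0.113 -0.022] w 0.333 121.8
blue poly [[200, 221], [202, 235], [228, 277], [259, 256], [256, 250], [262, 248], [250, 225], [240, 217], [236, 218], [236, 230], [231, 232], [224, 223], [210, 222], [217, 214]]
```

View pics/l4.png

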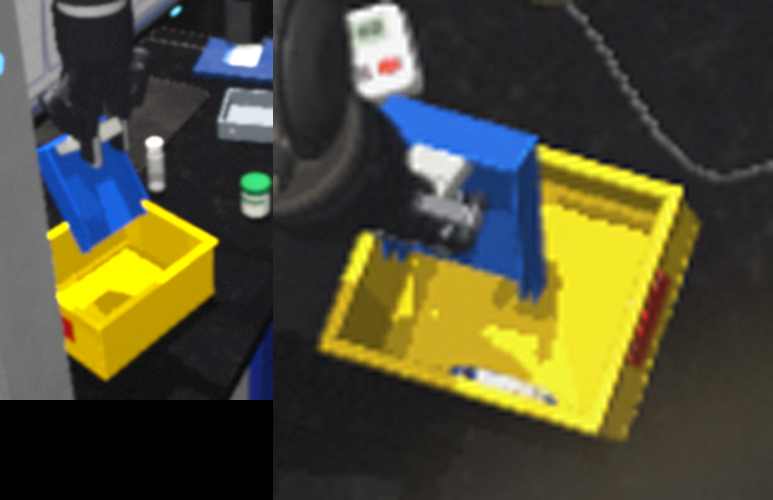

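Run:
```python
from h import *
s=sense();g=s['ee_pos']+[0,0,18.6];d=grab('side');c=grab('top')
u=np.array([.964,-.265,0]);v=np.array([.265,.964,0]);z=np.array([0,0,1.])
for th in(47,57,67):
    t=np.radians(th);C,S=np.cos(t),np.sin(t)
    P=lambda x,y,zz:g+(x*C-zz*S)*u+(x*S+zz*C)*z+y*v
    print(th,[px(d,P(*p)).round().tolist() for p in((-111,43,-64),(-111,-43,-64),(9,43,-34))],[px(c,P(*p)).round().tolist() for p in((9,-43,-64),(9,-43,-34),(-111,-43,-64))])
# look for white/blue vial pixels outside the bin near it, top view vs. initial
f=cv2.imread('pics/top0.png').astype(int);n=c['frame'][:,:,::-1].astype(int)
m=(abs(f-n).max(2)>60).astype(np.uint8);k,_,st,ce=cv2.connectedComponentsWithStats(m)
print([(st[i].tolist()) for i in range(1,k) if st[i][4]>3])
```

```text
47 [[236.0, 288.0], [268.0, 265.0], [209.0, 229.0]] [[192.0, 164.0], [188.0, 169.0], [192.0, 197.0]]
57 [[228.0, 284.0], [260.0, 262.0], [208.0, 226.0]] [[192.0, 161.0], [187.0, 168.0], [194.0, 190.0]]
67 [[220.0, 279.0], [252.0, 257.0], [207.0, 223.0]] [[191.0, 159.0], [187.0, 167.0], [197.0, 183.0]]
[[78, 116, 16, 38, 293], [88, 119, 60, 39, 1772], [145, 133, 14, 20, 196], [150, 149, 48, 62, 1709], [74, 159, 14, 17, 139], [127, 163, 14, 17, 156], [309, 169, 36, 46, 925], [39, 182, 86, 66, 3543], [20, 242, 117, 154, 4014], [144, 274, 63, 12, 397], [209, 281, 4, 17, 37], [0, 283, 9, 4, 17], [150, 285, 45, 32, 547], [134, 300, 1, 5, 5], [198, 301, 1, 6, 6], [371, 315, 42, 9, 130], [156, 317, 3, 4, 9], [182, 316, 95, 84, 2448], [154, 324, 3, 11, 18], [393, 325, 7, 4, 22], [135, 337, 1, 5, 5], [166, 337, 11, 10, 46], [317, 336, 6, 5, 23], [345, 336, 24, 16, 150], [394, 336, 12, 46, 333], [138, 341, 80, 59, 2839], [144, 345, 1, 5, 5], [171, 344, 31, 9, 128], [369, 347, 29, 49, 202], [399, 377, 24, 8, 32], [101, 383, 2, 17, 17], [334, 385, 21, 15, 174], [249, 387, 1, 13, 13], [399, 386, 10, 6, 45], [389, 393, 25, 4, 40], [312, 397, 16, 2, 26]]
```

```bash
python3 -c "
from h import *
print(finish_job())"
```

```text
the job is handed in; nothing more can be done
None
```

The job is handed in: the tray came out of its dock level and is held tipped about 57° with its spout roughly 24 mm above the bin rim. It looks empty, and vials are visible in the bin, though I could not count all five separately; the top view shows the jar, tall vial and beaker unmoved.

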